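# Turn the keyed connector to its mark and slide it into the check gauge

### The arm

A 6-joint arm with a two-finger parallel gripper is mounted at the origin on a cart in front of the work surface, level with it; the furniture and walls round the work are solid. World frame = base frame: x ahead of the robot, y to its left, z up, the work surface at z = 0. Lengths are in m, angles in degrees, forces in N, time in s.
With the tool pointing down it reaches from about 0.3 to 0.75 m from the base axis. Payload 8.5 kg.
Tool frame: the origin (TCP) lies at the very end of the fingers, on their centre line; the grasp point (between the pads) lies 19 mm behind it; z points along the fingers, y is the line along which they close (so a half turn about z gives the same grasp; the last joint's range is limited). The gripper opens to 85 mm and grips with 20 to 120 N. Pads are 22 mm wide; open, the fingers measure 114 mm over their backs; the gripper's body (76 mm by 85 mm) begins 54 mm behind the grasp point. The pads swing forward as they close: fully open they stand 13 mm farther back than shut.
Start: joints at [-88.654, 21.807, 74.336, -0, 83.858, -12.336], TCP at [0.13, -0.534, 0.231] pointing down, gripper open.
Joint ranges: [-178.18, 178.18], [-50.72, 133.34], [12.68, 142.11], [-81.47, 261.47], [9.98, 163.14], [-165.26, 165.26]. Speed limits (degrees/s): [136.94, 136.94, 180, 180, 180, 180].

### API

Orientations are given as a 3x3 rotation matrix whose columns are the frame's x, y, z axes.
In Python, from rig import env, optics, spotter gives the robot as it stands.
- The arm moves only by the shell command python3 -m crank 'ROWS' [FORCE]. ROWS is JSON, one flat list of numbers, 5 for each row, row after row: the finger opening in cm, from 0 to 8.54, then the shift along the tool's x, y, z in cm, then the turn about the tool's z in rad. A call has exactly 8 rows; each row shifts and turns the commanded pose from where the row before left it, along the tool's axes as they then stand; what a row does not reach is not made up. A row lasts 1/12 s, in which the tool goes at most 41.7 mm and 7.16 degrees, less where a joint would pass 70% of its speed; a pose out of reach is approached as far as the arm can. A call is refused whole if a number of a shift passes 4.17 or a number of a turn 0.125, either way. A call with a gripper value outside its range is refused whole. The fingers move at their own pace and stop on an object; FORCE is the grip in N (left out, the last holds). Time passes only in rows, so rows that do not move let the fingers close, or fill a call up. It gives the time, the measured TCP pose, the force, the opening and the grip force at its end, in the units of the state.
- env.observe(): the state, without advancing time (a new reading comes with each control period).
- optics.get_image(name): name is "scene" or "top"; returns a dict with "color" (420x560x3 uint8, red, green, blue), "intrinsics" (3x3 intrinsics, pixels), "pose" (4x4, takes a point from camera to world coordinates). Camera axes: x right, y up, looking along -z (the intrinsics and any distortion apply to the point x, -y, -z); pixel columns grow to the right and rows downward; lengths in m; the calibration is good to about 2 mm. A picture is of the moment at which its call begins. There is no depth.
- env.close_job(): hands the job in; it is judged then, once.
Trained networks look in a picture, given as the dict that the camera call returned (one of the last four; its "shot" number tells which), for a name from the list of things; names that differ only in an ending like _2 or _b are one class to them, and where a whole thing is asked for, a point or a joint stands for the part that bears it (a point fixed in the world has none). Each returns a list of dicts, best first, with "score" (0 to 1); they miss things now and then, are a little off and sometimes report something else, mostly with a low value. They report only what shows in the picture. A call takes as long as a camera call.
- spotter.look_for(picture, query): "at" ([column, row] as shares, 0 to 1, of the picture: columns of its width, rows of its height, amid what is visible of it).
The state is a dict: "time_s": time; "q": joint angles; "qvel": joint speeds; "joint_efforts": joint torques, N m; "position": TCP position; "tool_rot": TCP orientation; "ft_force": force on the tool from outside, world axes, zero at the start; "wrist_torque": the same for the moment, N m; "grip_width": finger opening in m; "gripper_force": force on a finger pad.
Only numpy, scipy, OpenCV 4.12 (cv2) and the standard library are available. Lean on these libraries where they do the work, as an engineer would, in place of code of your own. Each camera call takes 0.05 s, during which the arm holds its last target. There are 200 camera calls.

### The job

Turn the round connector in its nest until its red key blade points at the yellow mark, leaving the connector sitting in the nest, and only then push the carriage (the one with the black upright plate) fully home so that the blade runs into the slot between the blue cheeks. Do not lift the connector out, and do not disturb the two batteries and the coaxial adapter beside the fixture.

Things in the scene. Friction and masses are not known exactly. Their poses are not given: they have to be found in the camera images.
- key_fixture: Fixed fixture, grey base plate 222 x 150 x 10 mm with two rails. Origin on the bench (z = 0), under the nest centre when the carriage is out; +x is the carriage's sliding direction, from black plate to blue cheeks; z up. Base spans x -106..+116 mm; blue cheeks x +86..+116, y to 72 either side, z 31..70 mm, above the carriage deck.
- slot (a point): Centre of the slot's mouth, in the near face of the blue cheeks at fixture x = +86 mm, y = 0, z = 54 mm; axes as the fixture. The slot runs along +x, is open at the top, 16 mm wide, with a lead-in widening to about 26 mm at the mouth.
- carriage (a joint): Travel of the aluminium carriage along the fixture's +x: 0 = fully out (start), 0.042 m = fully home against its stop. Slides with about 8 N of friction and some damping, no spring; it stays where it is left.
- nest (a point): On the carriage, moves with it: nest centre on the deck's top, 28 mm above the bench; axes as the fixture. A dark collar, radii 37 (in) and 42 mm (out), 12 mm high, stands round it. The yellow pointed mark, 16 mm wide, is painted on the deck 46 to 66 mm along +x from here. The deck is 104 mm wide (y), x -92..+68 mm.
- push_plate (a point): On the carriage, moves with it: centre of the outer (-x) face of the black upright plate, 94 mm behind the nest centre, 29 mm above the bench. The plate is 70 mm wide (y), 10 mm thick, from 12 to 46 mm above the bench; push it here along +x.
- connector: Loose round connector of smooth grey plastic, diameter 72, height 50 mm, about 0.25 kg, upright in the nest; turns in it with light friction when the blade is pushed sideways, stays where left. Origin: centre of its underside (28 mm above the bench), z up, +x along the red blade. The blade is 8 mm thick, reaches 66 mm from the axis, 44 to 66 mm above the bench, 4 mm clear of the collar.
- key_tip (a point): Middle of the outer end of the red key blade: 66 mm from the connector's axis, 54 mm above the bench.
- cell_green: Bystander: green battery standing upright, 15 mm across, 50 mm high; origin at its underside, z up.
- cell_red: Bystander: red battery standing upright, 15 mm across, 50 mm high; origin at its underside, z up.
- coax: Bystander: small silver coaxial adapter lying on the bench, 20 x 45 x 17 mm; origin at its underside.

How it is judged:
By the outcome, as a careful person would: the job done as asked, in the order asked, and still so for the second after the job is handed in, with the robot touching nothing.
It also fails if it takes over 48 s, if anything falls off the work surface, if the arm or the gripper's body presses on something with over 40 N, if the wrist force passes 120 N, or if a joint passes its speed limit or range.

## Working session

There is one attempt and no reset: what is moved stays moved. The work goes in short steps, Python scripts to look and compute and a shell command to move; the robot and the scene stay as the last step left them, time stands still between calls to the robot, and variables do not carry over. Pictures are saved under pics/ and viewed, at most 10 in all, crops included, and the job is handed in when it is done.

```bash
mkdir -p pics; ls
cat > h.py <<'E'
import numpy as np, cv2
from rig import env, optics, spotter
def ray(p,uv):
    K=np.array(p["intrinsics"]);T=np.array(p["pose"])
    d=np.array([(uv[0]-K[0,2])/K[0,0],-(uv[1]-K[1,2])/K[1,1],-1.])
    return T[:3,3],T[:3,:3]@d
def at(p,uv,z):
    o,d=ray(p,uv); return o+d*(z-o[2])/d[2]
def proj(p,X):
    K=np.array(p["intrinsics"]);T=np.array(p["pose"])
    c=T[:3,:3].T@(np.array(X)-T[:3,3]); return np.array([K[0,0]*c[0]/-c[2]+K[0,2],K[1,2]+K[1,1]*c[1]/c[2]])
def look(p,q):
    return [(np.array(r["at"])*[560,420],r["score"]) for r in spotter.look_for(p,q)]
def save(p,n): cv2.imwrite("pics/"+n,p["color"][:,:,::-1])
E
python3 - <<'E'
from h import *
np.set_printoptions(precision=4,suppress=True)
Z=dict(connector=.06,key_tip=.054,nest=.028,slot=.054,push_plate=.029,cell_green=.025,cell_red=.025,coax=.008,key_fixture=.01)
for n in("top","scene"):
    p=optics.get_image(n);save(p,n+"0.png");print(n,p["pose"],p["intrinsics"],[k for k in p])
    for q,z in Z.items():
        for uv,s in look(p,q)[:2]: print(q,uv.round(),round(s,2),at(p,uv,z)[:2])
s=env.observe();print(s["position"],s["tool_rot"],s["time_s"])
E
```

```text
pics
top [[-0.0024  0.9997 -0.0262  0.5295]
 [-0.9996 -0.0017  0.028   0.0547]
 [ 0.0279  0.0262  0.9993  0.9167]
 [ 0.      0.      0.      1.    ]] [[530.1335   0.     276.0285]
 [  0.     530.1335 207.3194]
 [  0.       0.       1.    ]] ['color', 'intrinsics', 'pose', 'shot']
connector [252. 196.] 0.6 [0.5705 0.0699]
key_tip [253. 197.] 0.96 [0.5687 0.0686]
nest [253. 222.] 0.9 [0.5291 0.0678]
slot [264. 170.] 0.69 [0.6132 0.0507]
push_plate [253. 214.] 0.76 [0.5412 0.0689]
cell_green [174. 187.] 0.43 [0.5867 0.2012]
cell_red [348. 181.] 0.4 [ 0.5967 -0.0917]
key_fixture [264. 175.] 0.87 [0.6087 0.0503]
scene [[-0.453   0.5604 -0.6933 -0.0315]
 [-0.8915 -0.2858  0.3515  0.3497]
 [-0.0012  0.7773  0.6291  0.6015]
 [ 0.      0.      0.      1.    ]] [[513.8288   0.     275.2973]
 [  0.     513.8288 210.566 ]
 [  0.       0.       1.    ]] ['color', 'intrinsics', 'pose', 'shot']
connector [264. 213.] 0.91 [0.5676 0.0678]
connector [179. 221.] 0.7 [0.6129 0.2002]
key_tip [261. 216.] 0.92 [0.5703 0.0712]
nest [271. 248.] 0.58 [0.5174 0.0784]
slot [264. 238.] 0.94 [0.5186 0.0903]
push_plate [273. 250.] 0.97 [0.5112 0.0783]
cell_green [184. 247.] 0.48 [0.5877 0.2038]
cell_red [329. 194.] 0.62 [ 0.6028 -0.0836]
coax [180. 221.] 0.45 [0.674  0.1829]
key_fixture [262. 237.] 0.85 [0.566  0.0734]
[ 0.1301 -0.5344  0.2313] [[ 0.9716  0.2365 -0.    ]
 [ 0.2365 -0.9716 -0.    ]
 [-0.      0.     -1.    ]] 1.0
```

Run:
```python
import cv2
a=cv2.imread('pics/top0.png')[100:310,130:410]; cv2.imwrite('pics/top0c.png',cv2.resize(a,None,fx=2.8,fy=2.8,interpolation=cv2.INTER_CUBIC))
```

```text
(no output)
```

View pics/top0c.png

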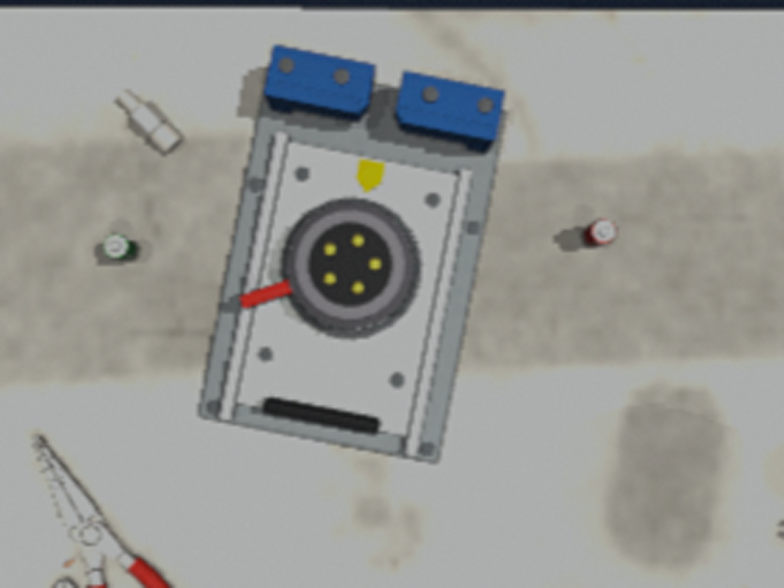

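View pics/scene0.png

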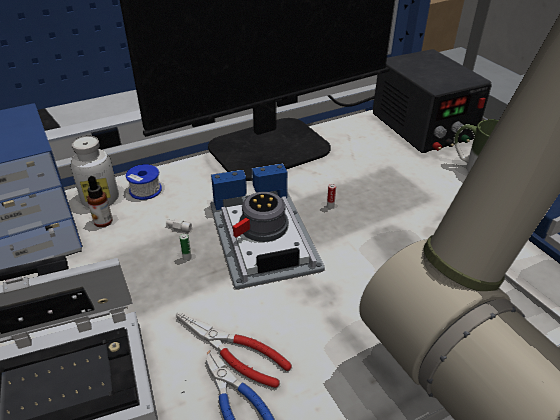

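The top view shows the connector at about crop px (350,265). Its blade points left and slightly down to (243,300), the yellow mark is at (370,175), the black plate at (321,416) and the cheeks at the top. The blade therefore needs about 120° of clockwise turn, seen from above.

```bash
cat >> h.py <<'E'
def blob(p,name,box=(130,100,410,310)):
    hsv=cv2.cvtColor(p["color"],cv2.COLOR_RGB2HSV);h,s,v=cv2.split(hsv)
    m={"red":((h<8)|(h>172))&(s>150)&(v>90),"yellow":(h>22)&(h<34)&(s>180)&(v>90),"black":(v<45),"blue":(h>100)&(h<125)&(s>140)}[name].astype(np.uint8)
    b=np.zeros_like(m);x0,y0,x1,y1=box;b[y0:y1,x0:x1]=m[y0:y1,x0:x1]
    n,l,st,c=cv2.connectedComponentsWithStats(b)
    return [(c[i],st[i,4],cv2.minAreaRect(np.argwhere(l==i)[:,::-1].astype(np.float32))) for i in np.argsort(-st[1:,4])+1 if st[i,4]>15]
E
python3 - <<'E'
from h import *
np.set_printoptions(precision=4,suppress=True)
p=optics.get_image("top")
for n,z in(("red",.066),("yellow",.028),("black",.046),("blue",.07)):
    for c,a,r in blob(p,n)[:4]:
        print(n,c.round(1),a,"w",at(p,c,z)[:2],"corners",[at(p,q,z)[:2].round(4).tolist() for q in cv2.boxPoints(r)])
E
```

```text
red [224.4 204.7] 81 w [0.5562 0.1135] corners [[0.5552, 0.1284], [0.5641, 0.1016], [0.5574, 0.0993], [0.5485, 0.1262]]
red [182.2 305. ] 76 w [0.3967 0.1805] corners [[0.4007, 0.1911], [0.407, 0.1848], [0.391, 0.1689], [0.3847, 0.1753]]
yellow [261.7 161.7] 72 w [0.6296 0.0538] corners [[0.6374, 0.0599], [0.6374, 0.0465], [0.6206, 0.0465], [0.6206, 0.0599]]
black [249.5 192.3] 201 w [0.5771 0.0739] corners [[0.5615, 0.0942], [0.6034, 0.0781], [0.5928, 0.0508], [0.551, 0.067]]
black [243.9 248. ] 197 w [0.4858 0.083 ] corners [[0.4883, 0.1161], [0.4962, 0.1146], [0.4834, 0.0497], [0.4755, 0.0512]]
black [327.8 100.6] 98 w [ 0.7291 -0.0559] corners [[0.7299, -0.0048], [0.7303, -0.1029], [0.7286, -0.1029], [0.7282, -0.0048]]
black [383.3 100.7] 78 w [ 0.7293 -0.1485] corners [[0.7286, -0.1062], [0.7303, -0.1062], [0.7306, -0.1915], [0.7289, -0.1915]]
blue [243.5 129.8] 674 w [0.6759 0.0828] corners [[0.6643, 0.1152], [0.698, 0.1085], [0.6865, 0.0504], [0.6527, 0.0572]]
blue [289.8 139. ] 661 w [0.6613 0.0085] corners [[0.6503, 0.041], [0.6843, 0.0335], [0.6717, -0.0234], [0.6378, -0.0157]]
```

```bash
R='' 
python3 -m crank '[4,2.37,-2.21,0,0, 4,2.37,-2.21,0,0, 4,2.37,-2.21,0,0, 4,2.37,-2.21,0,0, 4,2.37,-2.21,0,0, 4,2.37,-2.21,0,0, 4,2.37,-2.21,0,0, 4,2.37,-2.21,0,0]' 20
python3 -m crank '[4,2.37,-2.21,0,0, 4,2.37,-2.21,0,0, 4,2.37,-2.21,0,0, 4,2.37,-2.21,0,0, 4,2.37,-2.21,0,0, 4,2.37,-2.21,0,0, 4,2.37,-2.21,0,0, 4,2.37,-2.21,0,0]'
python3 -m crank '[4,2.37,-2.21,0,0, 4,2.37,-2.21,0,0, 4,2.37,-2.21,0,0, 4,2.37,-2.21,0,0, 4,2.37,-2.21,0,0, 4,2.37,-2.21,0,0, 4,2.37,-2.21,0,0, 4,2.37,-2.21,0,0]'
python3 -m crank '[4,0,0,0,-0.104, 4,0,0,0,-0.104, 4,0,0,0,-0.104, 4,0,0,0,-0.104, 4,0,0,0,-0.104, 4,0,0,0,-0.104, 4,0,0,0,-0.104, 4,0,0,0,-0.104]'
python3 -m crank '[4,0,0,0,-0.104, 4,0,0,0,-0.104, 4,0,0,0,-0.104, 4,0,0,0,-0.104, 4,0,0,0,-0.104, 4,0,0,0,-0.104, 4,0,0,0,-0.104, 4,0,0,0,-0.104]'
```

```text
time_s: 1.72
position: [0.273, -0.3163, 0.2315]
tool_rot: [[0.972, 0.236, 0.0], [0.236, -0.972, -0.0], [0.0, 0.0, -1.0]]
ft_force: [0.7, 0.2, -0.3]
grip_width: 0.0404
gripper_force: 0.0
time_s: 2.38
position: [0.4155, -0.0996, 0.2316]
tool_rot: [[0.972, 0.237, 0.001], [0.237, -0.972, -0.0], [0.0, 0.0, -1.0]]
ft_force: [-0.2, -1.3, 0.5]
grip_width: 0.0402
gripper_force: 0.0
time_s: 3.05
position: [0.5579, 0.1171, 0.2313]
tool_rot: [[0.972, 0.237, 0.0], [0.237, -0.972, -0.0], [0.0, 0.0, -1.0]]
ft_force: [0.4, -1.1, -0.3]
grip_width: 0.0397
gripper_force: 0.0
time_s: 3.72
position: [0.5573, 0.1155, 0.2313]
tool_rot: [[0.475, 0.88, -0.0], [0.88, -0.475, 0.0], [-0.0, -0.0, -1.0]]
ft_force: [-0.4, -0.5, 0.0]
grip_width: 0.0406
gripper_force: 0.0
time_s: 4.38
position: [0.5573, 0.1155, 0.2313]
tool_rot: [[-0.331, 0.944, -0.0], [0.944, 0.331, -0.0], [0.0, -0.0, -1.0]]
ft_force: [0.6, -0.7, 0.2]
grip_width: 0.0399
gripper_force: 0.0
```

```bash
python3 -m crank '[4,0,0,3.6,0, 4,0,0,3.6,0, 4,0,0,3.6,0, 4,0,0,3.6,0, 4,0,0,1.5,0, 4,0,0,1.2,0, 4,0,0,0.8,0, 4,0,0,0.5,0]'
python3 -m crank '[1.2,0,0,0,0, 1.2,0,0,0,0, 1.2,0,0,0,0, 1.2,0,0,0,0, 1.2,0,0,0,0, 1.2,0,0,0,0, 1.2,0,0,0,0, 1.2,0,0,0,0]'
python3 - <<'E'
from h import *
a=optics.get_image("top");b=optics.get_image("scene")
f=lambda p,x,y:cv2.resize(p["color"][y:y+120,x:x+120,::-1],(400,400),interpolation=cv2.INTER_CUBIC)
cv2.imwrite("pics/s1.png",np.hstack([f(a,180,140),f(b,200,150)]))
E
```

```text
time_s: 5.05
position: [0.5572, 0.1155, 0.0465]
tool_rot: [[-0.326, 0.945, -0.001], [0.945, 0.326, 0.0], [0.0, -0.001, -1.0]]
ft_force: [-0.8, 0.1, -0.0]
grip_width: 0.0402
gripper_force: 0.0
time_s: 5.72
position: [0.5573, 0.1155, 0.0474]
tool_rot: [[-0.326, 0.945, 0.0], [0.945, 0.326, 0.0], [-0.0, 0.0, -1.0]]
ft_force: [-0.7, -0.1, 0.3]
grip_width: 0.012
gripper_force: 0.0
```

View pics/s1.png

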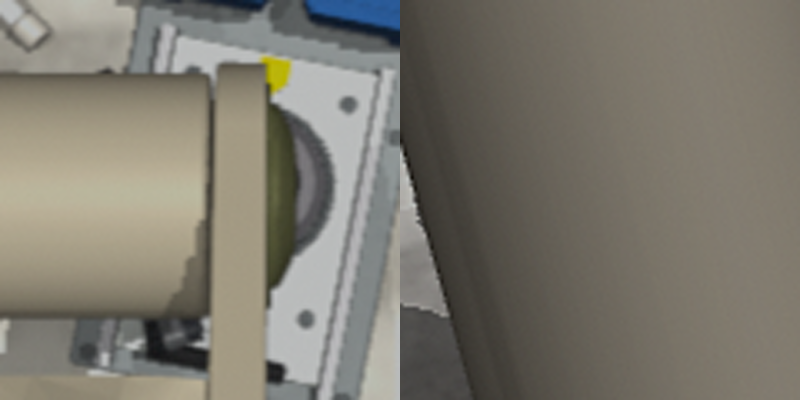

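The arm blocks the view: the top crop shows the forearm over the blade, with the yellow mark at crop (275,75) still visible. I'll turn the blade by feel using the cage arc.

```bash
python3 -m crank '[1.2,-0.02,0.463,0,0.0875, 1.2,-0.02,0.463,0,0.0875, 1.2,-0.02,0.463,0,0.0875, 1.2,-0.02,0.463,0,0.0875, 1.2,-0.02,0.463,0,0.0875, 1.2,-0.02,0.463,0,0.0875, 1.2,-0.02,0.463,0,0.0875, 1.2,-0.02,0.463,0,0.0875]'
```

```text
time_s: 6.48
position: [0.5937, 0.115, 0.0473]
tool_rot: [[0.364, 0.932, -0.0], [0.932, -0.364, 0.0], [-0.0, -0.0, -1.0]]
ft_force: [-0.8, -0.2, -0.2]
grip_width: 0.0121
gripper_force: 0.2
```

```bash
python3 -m crank '[1.2,-0.02,0.463,0,0.0875, 1.2,-0.02,0.463,0,0.0875, 1.2,-0.02,0.463,0,0.0875, 1.2,-0.02,0.463,0,0.0875, 1.2,-0.02,0.463,0,0.0875, 1.2,-0.02,0.463,0,0.0875, 1.2,-0.02,0.463,0,0.0875, 1.2,-0.02,0.463,0,0.0875]'
python3 -m crank '[1.2,-0.02,0.463,0,0.0875, 1.2,-0.02,0.463,0,0.0875, 1.2,-0.02,0.463,0,0.0875, 1.2,-0.02,0.463,0,0.0875, 1.2,-0.02,0.463,0,0.0875, 1.2,-0.02,0.463,0,0.0875, 1.2,-0.02,0.463,0,0.0875, 1.2,0,0,0,0]'
python3 - <<'E'
from h import *
a=optics.get_image("top");b=optics.get_image("scene")
f=lambda p,x,y:cv2.resize(p["color"][y:y+120,x:x+120,::-1],(400,400),interpolation=cv2.INTER_CUBIC)
cv2.imwrite("pics/s2.png",np.hstack([f(a,195,130),f(b,200,150)]))
print(look(a,"key_tip"),look(b,"key_tip"))
E
```

```text
time_s: 7.15
position: [0.621, 0.0909, 0.0472]
tool_rot: [[0.878, 0.478, -0.0], [0.478, -0.878, 0.0], [-0.0, -0.0, -1.0]]
ft_force: [-0.7, -0.2, 1.7]
grip_width: 0.0122
gripper_force: 0.2
time_s: 7.82
position: [0.6273, 0.059, 0.0472]
tool_rot: [[0.994, -0.113, -0.0], [-0.113, -0.994, -0.0], [-0.0, 0.0, -1.0]]
ft_force: [-0.7, -0.5, -0.3]
grip_width: 0.0123
gripper_force: 0.0
[(array([256.424, 184.884]), 0.76)] []
```

View pics/s2.png

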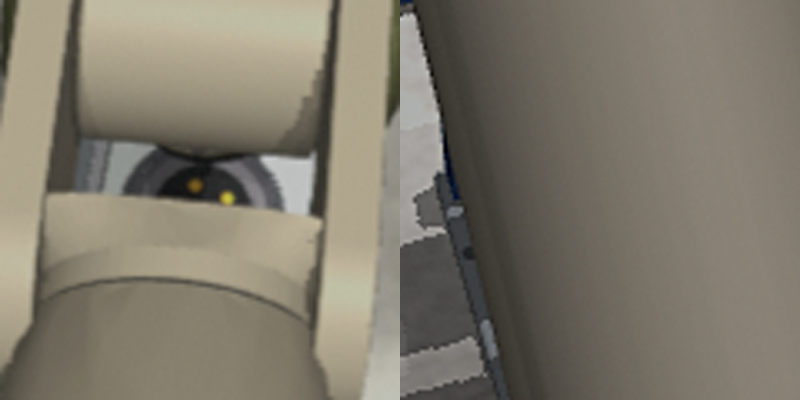

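The view is mostly occluded; only the connector's pins show, at crop (195,185) and (228,198). I'll finish the arc, squeeze to near blade width, open, rise and check.

```bash
python3 -m crank '[1.2,-0.02,0.45,0,0.085, 0.9,0,0,0,0, 0.9,0,0,0,0, 0.9,0,0,0,0, 0.9,0,0,0,0, 3,0,0,0,0, 3,0,0,0,0, 3,0,0,0,0]'
python3 -m crank '[3,0,0,0,0, 3,0,0,-1,0, 3,0,0,-2,0, 3,0,0,-3,0, 3,0,0,-3,0, 3,-4,0,-3,0, 3,-4,0,-1,0, 3,-4,0,0,0]'
python3 -m crank '[3,-4,0,0,0, 3,-4,0,0,0, 3,-4,0,0,0, 3,-4,0,0,0, 3,-4,0,0,0, 3,-1.5,0,0,0, 3,0,0,0,0, 3,0,0,0,0]'
python3 - <<'E'
from h import *
a=optics.get_image("top")
f=lambda p,x,y:cv2.resize(p["color"][y:y+180,x:x+180,::-1],(590,590),interpolation=cv2.INTER_CUBIC)
cv2.imwrite("pics/s3.png",f(a,170,110))
print(look(a,"key_tip"))
for n,z in(("red",.066),("yellow",.028),("black",.046),("blue",.07)):
    for c,ar,r in blob(a,n)[:3]:
        print(n,c.round(1),ar,at(a,c,z)[:2].round(4),[at(a,q,z)[:2].round(4).tolist() for q in cv2.boxPoints(r)])
E
```

```text
time_s: 8.68
position: [0.6266, 0.0553, 0.0473]
tool_rot: [[0.981, -0.193, 0.0], [-0.193, -0.981, 0.0], [0.0, -0.0, -1.0]]
ft_force: [-0.3, 0.7, -0.8]
grip_width: 0.0302
gripper_force: 0.0
time_s: 9.35
position: [0.5152, 0.0772, 0.1754]
tool_rot: [[0.981, -0.194, 0.006], [-0.194, -0.981, -0.0], [0.006, -0.001, -1.0]]
ft_force: [0.2, 0.8, -0.4]
grip_width: 0.0301
gripper_force: 0.0
time_s: 10.02
position: [0.3049, 0.1188, 0.1732]
tool_rot: [[0.981, -0.193, 0.003], [-0.193, -0.981, -0.0], [0.003, -0.0, -1.0]]
ft_force: [-0.5, 0.1, 0.4]
grip_width: 0.0302
gripper_force: 0.0
[(array([254.8  , 194.418]), 0.78)]
red [182.3 305.1] 74 [0.3965 0.1804] [[0.4007, 0.1911], [0.407, 0.1848], [0.391, 0.1689], [0.3847, 0.1753]]
red [259.9 163.1] 70 [0.6229 0.0566] [[0.6094, 0.0617], [0.6367, 0.0577], [0.6358, 0.0514], [0.6085, 0.0554]]
yellow [264.3 161.5] 21 [0.6298 0.0493] [[0.6243, 0.0527], [0.6361, 0.0497], [0.6352, 0.0458], [0.6233, 0.0488]]
black [243.9 248. ] 198 [0.4858 0.0831] [[0.4881, 0.1161], [0.4961, 0.1146], [0.4835, 0.0497], [0.4755, 0.0512]]
black [249.2 191. ] 149 [0.5792 0.0743] [[0.5687, 0.0958], [0.6058, 0.0702], [0.5916, 0.0499], [0.5546, 0.0756]]
black [368.5 100.6] 117 [ 0.7293 -0.1238] [[0.7284, -0.0596], [0.7301, -0.0596], [0.7306, -0.1915], [0.7289, -0.1915]]
blue [243.4 129.8] 675 [0.676  0.0829] [[0.664, 0.1153], [0.698, 0.1085], [0.6865, 0.0504], [0.6524, 0.0572]]
blue [289.8 139. ] 664 [0.6613 0.0085] [[0.6488, 0.041], [0.6832, 0.034], [0.6719, -0.0231], [0.6375, -0.0161]]
```

View pics/s3.png

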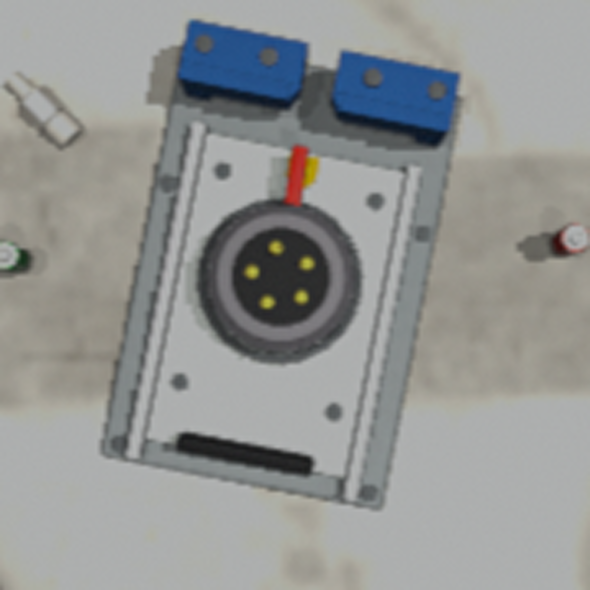

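The blade now points nearly at the mark: the red blade is at crop (298,175) and the yellow shows mainly on its right at (312,170). It is a couple of degrees short, so I'll measure the residual with both cameras.

```bash
cat > res.py <<'E'
from h import *
from scipy.optimize import least_squares
a=optics.get_image("top");b=optics.get_image("scene");save(b,"sc_res.png")
def sub(p,red,box):
    x0,y0,x1,y1=box;c=p["color"].astype(float);w=np.clip(c[...,0]-np.maximum(c[...,1],c[...,2])-40,0,None)
    m=np.zeros_like(w);m[y0:y1,x0:x1]=w[y0:y1,x0:x1];ys,xs=np.nonzero(m);ww=m[ys,xs]
    mu=np.array([(xs*ww).sum(),(ys*ww).sum()])/ww.sum();d=np.c_[xs,ys]-mu
    v=np.linalg.eigh((d*ww[:,None]).T@d)[1][:,1];return mu,v
mu,v=sub(a,1,(235,145,290,180))
P=[at(a,mu+t*v,.066)[:2] for t in(-6,6)];d=P[1]-P[0];d*=np.sign(d[0])
print("top blade",at(a,mu,.066)[:2],np.degrees(np.arctan2(d[1],d[0])))
g=cv2.cvtColor(a["color"],cv2.COLOR_RGB2GRAY)
pins=blob(a,"yellow",(235,178,275,215));print("pin centre",[at(a,c,.078)[:2].round(4) for c,_,_ in pins],np.mean([at(a,c,.078)[:2] for c,_,_ in pins],0))
for c,ar,r in blob(b,"red",(200,150,320,260)): print("scene red",c,ar)
for c,ar,r in blob(b,"yellow",(200,150,320,260)): print("scene yel",c,ar)
E
python3 res.py
```

```text
top blade [0.62320387 0.0564852 ] -8.184528415506405
pin centre [] nan
scene red [253.78125 189.1875 ] 32
  return _methods._mean(a, axis=axis, dtype=dtype,
  ret = ret.dtype.type(ret / rcount)
```

```bash
python3 -m crank '[3,4,0,0,0, 3,4,0,0,0, 3,4,0,0,0, 3,4,0,0,0, 3,4,0,0,0, 3,4,0,0,0, 3,4,0,0,0, 3,4,0.2,0,0.007]'
python3 -m crank '[3,0.78,0.03,0,0, 3,0,0,3,0, 3,0,0,3,0, 3,0,0,3,0, 3,0,0,2,0, 3,0,0,1,0, 3,0,0,0.5,0, 3,0,0,0,0]'
```

```text
time_s: 10.88
position: [0.6204, 0.0541, 0.1713]
tool_rot: [[0.98, -0.201, -0.001], [-0.201, -0.98, 0.0], [-0.001, -0.0, -1.0]]
ft_force: [-0.1, -0.3, 0.6]
grip_width: 0.0301
gripper_force: 0.0
time_s: 11.55
position: [0.6257, 0.0528, 0.0467]
tool_rot: [[0.98, -0.201, -0.001], [-0.201, -0.98, 0.0], [-0.001, 0.0, -1.0]]
ft_force: [0.7, 0.8, 0.7]
grip_width: 0.0301
gripper_force: 0.0
```

```bash
python3 -m crank '[0.9,0,0,0,0, 0.9,0,0,0,0, 0.9,0,0,0,0, 0.9,0,0,0,0, 0.9,0,0,0,0, 0.9,0,0,0,0, 3,0,0,0,0, 3,0,0,0,0]'
python3 -m crank '[3,0,0,0,0, 3,0,0,-1,0, 3,0,0,-2,0, 3,0,0,-3,0, 3,0,0,-3,0, 3,-4,0,-3,0, 3,-4,0,-1,0, 3,-4,0,0,0]'
python3 -m crank '[3,-4,0,0,0, 3,-4,0,0,0, 3,-4,0,0,0, 3,-4,0,0,0, 3,-4,0,0,0, 3,-1.5,0,0,0, 3,0,0,0,0, 3,0,0,0,0]'
python3 res.py 2>/dev/null
python3 - <<'E'
from h import *
a=optics.get_image("top")
f=lambda p,x,y:cv2.resize(p["color"][y:y+120,x:x+120,::-1],(590,590),interpolation=cv2.INTER_CUBIC)
cv2.imwrite("pics/s4.png",f(a,200,120))
E
```

```text
time_s: 12.22
position: [0.6255, 0.053, 0.0474]
tool_rot: [[0.98, -0.2, -0.0], [-0.2, -0.98, -0.0], [-0.0, 0.0, -1.0]]
ft_force: [0.2, 0.3, -0.0]
grip_width: 0.0298
gripper_force: 0.0
time_s: 12.88
position: [0.5143, 0.0757, 0.1753]
tool_rot: [[0.98, -0.201, 0.006], [-0.201, -0.98, -0.0], [0.006, -0.001, -1.0]]
ft_force: [1.3, 1.1, 0.2]
grip_width: 0.0302
gripper_force: 0.0
time_s: 13.55
position: [0.3043, 0.1189, 0.1732]
tool_rot: [[0.98, -0.2, 0.003], [-0.2, -0.98, -0.0], [0.003, -0.0, -1.0]]
ft_force: [1.5, 0.6, -0.7]
grip_width: 0.0303
gripper_force: 0.0
top blade [0.62299364 0.05453865] -10.554711574960676
pin centre [] nan
scene red [255.03448276 188.96551724] 29
```

View pics/s4.png

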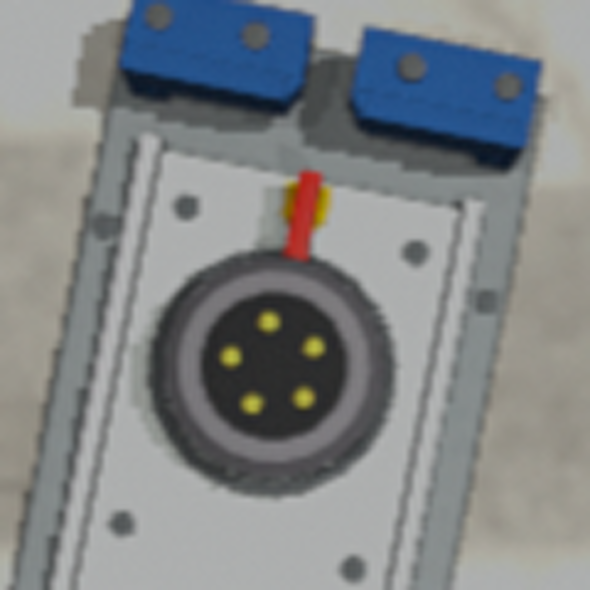

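The blade is now centred over the yellow mark: red at crop (305,215), yellow on both sides at (288,205) and (322,205), within about 1°. Next I'll close the fingers and push the plate.

```bash
python3 -m crank '[0,4,0,0,0, 0,4,0,0,0, 0,4,-0.1,0,0, 0,3.5,0,0,0, 0,0,0,3,0, 0,0,0,3,0, 0,0,0,3,0, 0,0,0,2,0]'
python3 -m crank '[0,0,0,2,0, 0,0,0,1.2,0, 0,0,0,0.9,0, 0,0,0,0,0, 0,0,0,0,0, 0,0,0,0,0, 0,0,0,0,0, 0,0,0,0,0]'
```

```text
time_s: 14.37
position: [0.456, 0.0882, 0.0594]
tool_rot: [[0.98, -0.201, -0.003], [-0.201, -0.98, 0.0], [-0.003, 0.0, -1.0]]
ft_force: [-0.1, 0.1, -0.7]
grip_width: 0.0002
gripper_force: 0.0
time_s: 15.03
position: [0.4564, 0.0887, 0.022]
tool_rot: [[0.98, -0.2, 0.001], [-0.2, -0.98, -0.0], [0.001, -0.0, -1.0]]
ft_force: [0.7, 0.5, 0.2]
grip_width: -0.0001
gripper_force: 0.0
```

```bash
python3 -m crank '[0,0.3,0,0,0, 0,0.3,0,0,0, 0,0.3,0,0,0, 0,0.3,0,0,0, 0,0.3,0,0,0, 0,0.3,0,0,0, 0,0.3,0,0,0, 0,0.3,0,0,0]'
python3 -m crank '[0,0.25,0,0,0, 0,0.25,0,0,0, 0,0.25,0,0,0, 0,0.25,0,0,0, 0,0.25,0,0,0, 0,0.25,0,0,0, 0,0.25,0,0,0, 0,0.25,0,0,0]'
```

```text
time_s: 15.7
position: [0.4775, 0.0843, 0.021]
tool_rot: [[0.98, -0.2, -0.005], [-0.2, -0.98, 0.001], [-0.005, 0.0, -1.0]]
ft_force: [-7.9, 0.8, 5.8]
grip_width: 0.0002
gripper_force: 4.2
time_s: 16.37
position: [0.4972, 0.0804, 0.0211]
tool_rot: [[0.98, -0.2, -0.005], [-0.2, -0.98, 0.001], [-0.005, 0.0, -1.0]]
ft_force: [-8.2, 2.3, 5.5]
grip_width: 0.0002
gripper_force: 4.2
```

```bash
python3 -m crank '[0,0.2,0,0,0, 0,0.2,0,0,0, 0,0.2,0,0,0, 0,0.2,0,0,0, 0,0.1,0,0,0, 0,0.1,0,0,0, 0,0.1,0,0,0, 0,0.1,0,0,0]'
python3 -m crank '[0,0.05,0,0,0, 0,0.05,0,0,0, 0,0.05,0,0,0, 0,0.05,0,0,0, 0,0.05,0,0,0, 0,0.05,0,0,0, 0,0,0,0,0, 0,0,0,0,0]'
```

```text
time_s: 17.03
position: [0.509, 0.078, 0.0211]
tool_rot: [[0.98, -0.2, -0.005], [-0.2, -0.98, 0.001], [-0.005, 0.0, -1.0]]
ft_force: [-7.4, 2.8, 4.5]
grip_width: 0.0001
gripper_force: 4.1
time_s: 17.7
position: [0.512, 0.0774, 0.0211]
tool_rot: [[0.98, -0.2, -0.004], [-0.2, -0.98, 0.001], [-0.005, 0.0, -1.0]]
ft_force: [-7.5, 2.2, 4.3]
grip_width: -0.0004
gripper_force: 3.8
```

Not at the stop yet, so I'll continue in small steps and watch the force.

```bash
python3 -m crank '[0,0.05,0,0,0, 0,0.05,0,0,0, 0,0.05,0,0,0, 0,0.05,0,0,0, 0,0,0,0,0, 0,0,0,0,0, 0,0,0,0,0, 0,0,0,0,0]'
```

```text
time_s: 18.37
position: [0.5122, 0.0774, 0.021]
tool_rot: [[0.98, -0.2, -0.008], [-0.2, -0.98, 0.001], [-0.008, 0.0, -1.0]]
ft_force: [-13.6, 4.4, 10.4]
grip_width: 0.0001
gripper_force: 7.2
```

```bash
python3 -m crank '[0,0.05,0,0,0, 0,0.05,0,0,0, 0,0.05,0,0,0, 0,0.05,0,0,0, 0,0,0,0,0, 0,0,0,0,0, 0,0,0,0,0, 0,0,0,0,0]'
```

```text
time_s: 19.03
position: [0.5122, 0.0774, 0.0209]
tool_rot: [[0.98, -0.2, -0.013], [-0.2, -0.98, 0.002], [-0.013, 0.001, -1.0]]
ft_force: [-21.1, 5.5, 16.0]
grip_width: 0.0001
gripper_force: 11.1
```

The carriage has stopped firmly. Back off, rise and check.

```bash
python3 -m crank '[0,-1,0,0,0, 0,-2,0,0,0, 0,-2,0,0,0, 0,0,0,-3,0, 0,0,0,-4,0, 0,0,0,-4,0, 0,-3,0,-2,0, 0,-4,0,0,0]'
python3 -m crank '[0,-4,0,0,0, 0,-4,0,0,0, 0,-1,0,0,0, 0,0,0,0,0, 0,0,0,0,0, 0,0,0,0,0, 0,0,0,0,0, 0,0,0,0,0]'
python3 - <<'E'
from h import *
a=optics.get_image("top")
f=lambda p,x,y:cv2.resize(p["color"][y:y+180,x:x+180,::-1],(590,590),interpolation=cv2.INTER_CUBIC)
cv2.imwrite("pics/s5.png",f(a,170,110))
for c,ar,r in blob(a,"black")[:2]+blob(a,"red")[:2]: print(at(a,c,.046)[:2],at(a,c,.066)[:2],ar)
E
```

```text
time_s: 19.7
position: [0.4033, 0.0997, 0.1551]
tool_rot: [[0.979, -0.201, 0.01], [-0.201, -0.98, -0.0], [0.01, -0.002, -1.0]]
ft_force: [0.1, 0.4, -0.6]
grip_width: -0.0002
gripper_force: 0.0
time_s: 20.37
position: [0.313, 0.1179, 0.1512]
tool_rot: [[0.98, -0.201, -0.0], [-0.201, -0.98, -0.0], [-0.0, 0.0, -1.0]]
ft_force: [-0.4, -0.2, -0.8]
grip_width: -0.0001
gripper_force: 0.0
[0.61942094 0.05877365] [0.61735601 0.05867955] 319
[0.52637969 0.07506284] [0.52645189 0.07459459] 183
[0.66657183 0.04604508] [0.66342386 0.04624336] 74
[0.3935111  0.18357458] [0.39663524 0.18061385] 74
```

View pics/s5.png

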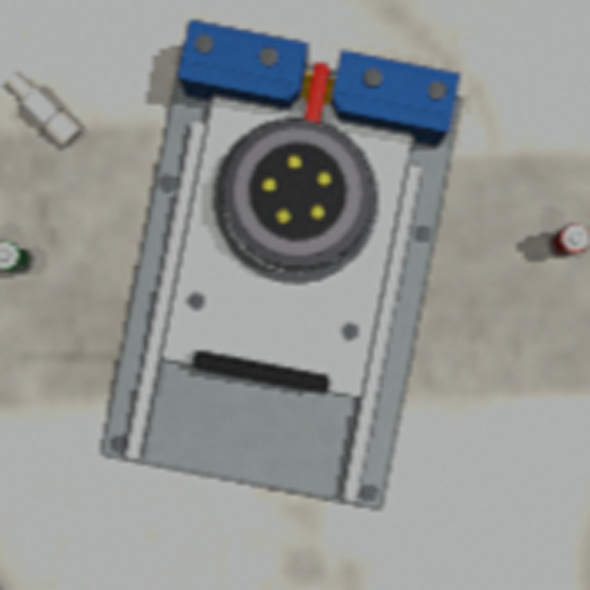

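The blade sits in the slot at crop (317,90), the plate has moved about 41.4 mm against a hard stop, and the bystanders haven't moved.

```bash
python3 -c "
from rig import env
print(env.close_job())"
```

```text
the job is handed in; nothing more can be done
None
```

The job is handed in: I turned the connector in its nest until the blade was within about 1° of the yellow mark, then pushed the carriage against its stop (about 41.4 mm measured of the 42 mm travel), so the blade sits in the slot and the batteries and adapter look undisturbed.

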